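# Hang the hexagonal trivet on the kitchen hanging stand

## Robot

A 6-joint arm with a two-finger parallel gripper is mounted at the origin on the work surface. World frame = base frame: x ahead of the robot, y to its left, z up, the work surface at z = 0. Lengths are in mm, angles in degrees, forces in N, time in s.
With the tool pointing down it reaches from about 400 to 925 mm from the base axis. Payload 3.4 kg.
Tool frame: the origin (TCP) lies at the very end of the fingers, on their centre line; the grasp point (between the pads) lies 19 mm behind it (r.grasp_offset is the distance from the TCP to the grasp point, in mm); z points along the fingers, y is the direction in which the jaws open and shut (so a half turn about z gives the same grasp; the last joint's range is limited). The gripper opens to 85 mm and grips with 20 to 120 N. Pads are 22 mm wide; open, the fingers measure 114 mm over their backs; the gripper's body (76 mm by 85 mm) begins 54 mm behind the grasp point. The pads swing forward as they close: fully open they stand 13 mm farther back than shut.
Start: joints at [69.185, 17.578, 86.31, -0, 76.112, -4.211], TCP at [164.336, 551.022, 231.305] pointing down, gripper open.
Joint ranges: [-179.03, 179.03], [-60, 130.46], [8.19, 133.38], [-81.62, 261.62], [5.75, 156.47], [-153.77, 153.77]. Speed limits (degrees/s): [147.25, 147.25, 180, 180, 180, 180].

## Interface

Orientations are given as [roll, pitch, yaw] about the fixed x, y, z axes, in that order (R = Rz(yaw) Ry(pitch) Rx(roll)).
In Python, from plant import r gives the robot as it stands. The module is installed in compiled form; this text tells all that it offers.
- The arm moves only by the tool step_arm, never from a script. Its argument "targets" is a list of rows, each an object with "gripper": the finger opening in mm, from 0 to 85.4; "linear": the shift along the tool's x, y, z in mm, a list of three; "twist": the turn about the tool's z in degrees. A call has 1 to 8 rows; each row shifts and turns the commanded pose from where the row before left it, along the tool's axes as they then stand; what a row does not reach is not made up. A row lasts 1/8 s, in which the tool goes at most 62.5 mm and 10.7 degrees, less where a joint would pass 70% of its speed; a pose out of reach is approached as far as the arm can. A call is refused whole if a number of a shift passes 62.5 or a number of a turn 10.7, either way. A call with a gripper value outside its range is refused whole. The fingers move at their own pace and stop on an object; "force" is the grip in N (left out, the last holds). Time passes only in rows, so rows that do not move let the fingers close. It gives the time, the measured TCP pose, the force and the opening at its end, in the units of the state.
- r.read_state(): the state, without advancing time (a new reading comes with each control period).
- r.camera(name): name is "scene" or "top"; returns a dict with "image" (420x560x3 uint8, red, green, blue), "range_z" (420x560 float32, mm along the optical axis (not along the pixel's ray), 0 where there is no reading), "fx", "fy", "cx", "cy" (pixels), "k1" (the pictures are not rectified: a ray, as slopes to the right and down, at radius r is drawn at 1 + k1 r^2 times it, then the intrinsics apply), "view" (4x4, takes a point from world to camera coordinates). Camera axes: x right, y down, z forward; pixel columns grow to the right and rows downward; lengths in mm; the calibration is good to about 2 mm. A picture is of the moment at which its call begins.
- r.close_job(): hands the job in, once; it reports no verdict.
Trained networks look in the newest picture that a camera, given by its name, has taken for a name from the list of things; names that differ only in an ending like _2 or _b are one class to them, and where a whole thing is asked for, a point or a joint stands for the part that bears it (a point fixed in the world has none). Each returns a list of dicts, best first, with "conf" (0 to 1); they miss things now and then, are a little off and sometimes report something else, mostly with a low value. They report only what shows in the picture. A call takes as long as a camera call.
- r.find_in(target, camera): "location" ([row, column] in pixels, amid what is visible of it).
- r.place_of(target, camera): "location" ([row, column] in pixels: a listed point, or the origin of a listed thing).
The state is a dict: "t": time; "joint_pos": joint angles; "qvel": joint speeds; "tau": joint torques, N m; "ee_pos": TCP position; "ee_rot": TCP orientation; "wrist_force": force on the tool from outside, world axes, zero at the start; "moment": the same for the moment, N m; "opening": opening from 0.0 (shut) to 1.0 (fully open).
Only numpy, scipy, OpenCV 4.12 (cv2) and the standard library are available. Lean on these libraries where they do the work, as an engineer would, in place of code of your own. Each camera call takes 0.05 s, during which the arm holds its last target. There are 200 camera calls.

## Task

Tidy away the wooden trivet: hang its hexagonal frame on the bar of the steel stand, with the bar through the frame and the lug at the top, so that it hangs freely from the corner under the lug. The bar may be clamped at any height, so lower the trivet gently until you feel it rest on the bar before you let go, never press hard on the stand, and leave the bowl, the jar and the pepper mill where they are.

Things in the scene. Friction and masses are not known exactly. Their poses are not given: they have to be found in the camera images.
- trivet: Loose flat hexagonal wooden frame, an open loop lying flat, about 130 g, 192 mm long with its lug. Frame section 14 mm wide, 16 mm thick; opening 128 mm corner to corner, outside 160 mm. A dark lug (16 mm wide, 16 mm thick) sticks out from one corner, ending 112 mm from the centre. Origin: hexagon centre, on the underside. x along the lug, z normal to the frame (up as it lies).
- trivet_notch (a point): Inner corner of the trivet's opening beside the lug, where the bar should carry it: 64 mm from the centre along x, at mid thickness (8 mm above the underside). Axes as the trivet's.
- trivet_lug (a point): Grip point on the lug, 100 mm from the trivet's centre along its x, at mid thickness. Axes as the trivet's.
- stand: Fixed steel stand. Origin: column axis at counter level; z up. Column 18 mm thick, 280 mm tall. Above the stand's -x axis a level bar, 12 mm thick, runs from the column to a free end with a red ball (20 mm), 150 mm from the column axis. The bar's collar (black, 34 mm wide, 36 mm tall) is clamped anew each time: bar axis 200 to 240 mm above the counter, not reported; see or feel it.
- stand_foot (a point): Point on top of the stand's foot plate, straight below the middle of the bar, 85 mm from the column axis. The plate is 14 mm thick, 130 mm wide and reaches from 150 mm on the bar's side of the column axis to 50 mm on the other. Axes as the stand's.
- bowl: Loose glass bowl, 150 mm across, 70 mm tall; not to be disturbed. Origin: centre of its underside.
- jar: Loose amber spice jar with black cap, 52 mm across, 100 mm tall; not to be disturbed. Origin: centre of its underside.
- mill: Loose dark wooden pepper mill, 58 mm across, 182 mm tall; not to be disturbed. Origin: centre of its underside.

How it is judged:
By the outcome, as a careful person would: the job done as asked, in the order asked, and still so for the second after the job is handed in, with the robot touching nothing.
It also fails if it takes over 54 s, if anything falls off the work surface, if the arm or the gripper's body presses on something with over 40 N, if the wrist force passes 120 N, or if a joint passes its speed limit or range.

## Working session

There is one attempt and no reset: what is moved stays moved. The work goes in short steps, Python scripts to look and compute and a tool call to move; the robot and the scene stay as the last step left them, time stands still between calls to the robot, and variables do not carry over. Pictures are saved under pics/ and viewed, about 8 in all and at most 12, crops included, and the job is handed in when it is done.

Besides the shell and the picture viewer there is one more tool, called after "Emit:" as name(argument=value, ...) on one line, values as JSON. step_arm: Moves the arm, as the interface text tells. Its arguments: {"type":"object","properties":{"targets":{"type":"array","items":{"type":"object","properties":{"gripper":{"type":"number"},"linear":{"type":"array","items":{"type":"number"}},"twist":{"type":"number"}}}},"force":{"type":"number"}},"required":["targets"]}

```bash
mkdir -p pics
cat > h.py <<'E'
import numpy as np, cv2
from plant import r
def shot(cam,name=None):
    c=r.camera(cam)
    if name: cv2.imwrite('pics/'+name,c['image'][:,:,::-1])
    return c
def slopes(c,u,v):
    xd=(u-c['cx'])/c['fx']; yd=(v-c['cy'])/c['fy']
    x,y=xd.copy() if hasattr(xd,'copy') else xd,yd
    for _ in range(20):
        k=1+c['k1']*(x*x+y*y); x,y=xd/k,yd/k
    return x,y
def cloud(c):
    v,u=np.mgrid[0:420,0:560].astype(float); x,y=slopes(c,u,v); z=c['range_z']
    P=np.stack([x*z,y*z,z],-1); V=np.asarray(c['view'])
    W=(P-V[:3,3])@V[:3,:3]; W[z==0]=np.nan
    return W
def onplane(c,rc,h):
    x,y=slopes(c,float(rc[1]),float(rc[0])); V=np.asarray(c['view']); R=V[:3,:3]
    o=-R.T@V[:3,3]; d=R.T@np.array([x,y,1.]); return o+d*(h-o[2])/d[2]
E
python3 - <<'E'
from h import *
for cam in('scene','top'):
    c=shot(cam,cam+'0.png'); np.savez(cam+'0.npz',W=cloud(c))
    V=np.asarray(c['view']); print(cam,(-V[:3,:3].T@V[:3,3]).round(),V[2,:3].round(2))
    for n,h in(('trivet',0),('trivet_notch',8),('trivet_lug',8),('stand',0),('stand_foot',14),('bowl',0),('jar',0),('mill',0)):
        for p in r.place_of(n,cam)[:2]: print(n,p['location'],round(p['conf'],2),onplane(c,p['location'],h).round(1))
s=r.read_state();print(s)
E
```

```text
scene [1090.   15.  691.] [-0.6  -0.04 -0.8 ]
trivet [280.0, 425.2] 0.51 [714.8 254.8   0. ]
trivet_notch [174.2, 132.1] 0.87 [ 520.1 -308.9    8. ]
trivet_lug [185.5, 120.5] 0.79 [ 550.9 -324.     8. ]
stand [278.3, 272.3] 0.63 [730.7  -9.3   0. ]
stand_foot [238.8, 275.5] 0.92 [658.2  -8.7  14. ]
stand_foot [171.9, 130.3] 0.21 [ 519.4 -311.2   14. ]
bowl [156.8, 405.7] 0.95 [423.5 253.3   0. ]
jar [262.4, 148.7] 0.65 [ 714.4 -230.1    0. ]
mill [280.3, 423.3] 0.88 [715.6 251.5   0. ]
top [548.  16. 921.] [ 0.03 -0.03 -1.  ]
trivet_notch [239.9, 422.0] 0.93 [ 515.  -313.4    8. ]
trivet_lug [153.9, 382.9] 0.72 [ 702.5 -227.6    8. ]
trivet_lug [225.5, 426.5] 0.69 [ 546.4 -323.4    8. ]
stand [138.5, 286.9] 0.77 [735.6 -17.4   0. ]
stand_foot [173.4, 284.4] 0.95 [657.  -11.9  14. ]
stand_foot [223.8, 426.2] 0.41 [ 550.1 -320.5   14. ]
bowl [283.1, 159.5] 0.57 [418.7 255.9   0. ]
jar [149.3, 382.2] 0.69 [ 714.1 -228.1    0. ]
jar [145.4, 159.2] 0.39 [717.1 260.6   0. ]
mill [146.2, 163.3] 0.94 [715.5 251.7   0. ]
{'t': 0.9, 'joint_pos': array([ 6.91848026e+01,  1.75746640e+01,  8.63082951e+01, -6.86343088e-05,
        7.61106073e+01, -4.21114263e+00]), 'qvel': array([ 0.06525229,  0.08143194, -0.01834466, -0.02864593,  0.0648441 ,
       -0.0034756 ]), 'tau': array([-2.15893269e-04, -4.57468379e+01, -2.52338469e+01, -9.73013994e-05,
        5.27548746e-04,  3.37769416e-05]), 'ee_pos': array([164.34372452, 551.04576521, 231.35539181]), 'ee_rot': array([1.79993589e+02, 5.38884456e-04, 1.63395962e+02]), 'wrist_force': array([-0.06775147, -0.48822185, -0.19034029]), 'moment': array([ 0.01997157, -0.00648392, -0.03992157]), 'opening': 0.9975810634675318}
```

View pics/scene0.png

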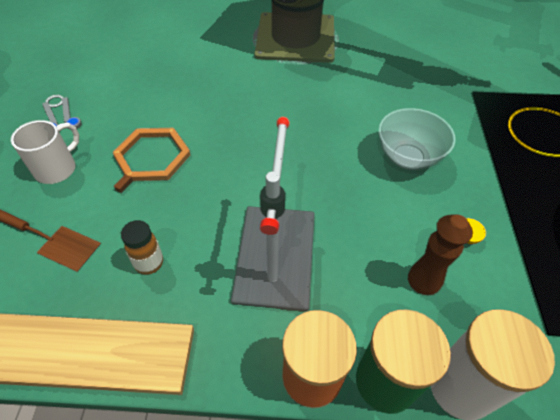

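View pics/top0.png

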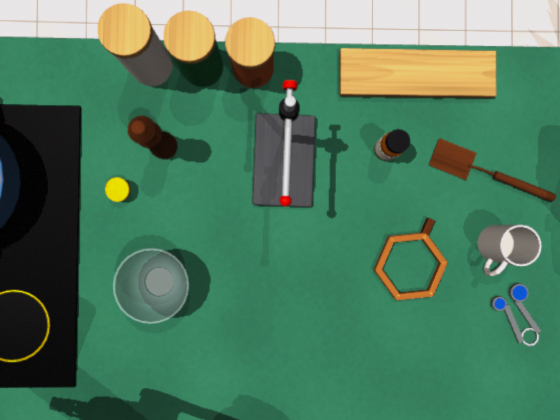

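Run:
```python
import numpy as np,cv2
T=np.load('top0.npz')['W'].reshape(-1,3); S=np.load('scene0.npz')['W'].reshape(-1,3)
for n,W in(('top',T),('scene',S)):
    W=W[~np.isnan(W[:,0])]
    near=W[(abs(W[:,0]-650)<120)&(abs(W[:,1]+12)<90)]
    b=near[(near[:,2]>150)&(near[:,0]<705)]
    print(n,'counter z',np.median(W[abs(W[:,2])<12,2]).round(2),'bar n',len(b))
    bb=b[(b[:,0]>605)]
    for x0 in range(570,710,15):
        q=b[(b[:,0]>=x0)&(b[:,0]<x0+15)]
        if len(q): print(x0,len(q),'y',np.percentile(q[:,1],[5,50,95]).round(1),'z',np.percentile(q[:,2],[5,50,95]).round(1))
    t=W[(abs(W[:,0]-460)<150)&(abs(W[:,1]+290)<130)&(W[:,2]>9)&(W[:,2]<30)]
    print('trivet',len(t),'z',np.percentile(t[:,2],[10,50,90]).round(1),t[:,:2].min(0).round(),t[:,:2].max(0).round())
```

```text
top counter z 1.08 bar n 599
570 50 y [-14.7  -6.5   0. ] z [232.2 236.4 240.3]
585 88 y [-14.6  -6.4   0.1] z [231.2 236.  239.6]
600 68 y [-13.   -7.9  -3.1] z [232.2 234.5 237.1]
615 62 y [-12.9  -7.9  -3. ] z [232.3 234.2 236.9]
630 70 y [-14.5  -9.3  -3. ] z [230.7 234.3 236.7]
645 63 y [-14.3  -9.3  -4.5] z [231.9 234.5 236.3]
660 63 y [-14.3  -9.2  -4.4] z [231.6 234.6 236.6]
675 70 y [-15.9 -10.7  -4.4] z [230.4 234.6 236.5]
690 65 y [-15.7 -10.7  -5.9] z [231.7 234.8 236.7]
trivet 1524 z [13.8 16.5 18.6] [ 386. -363.] [ 563. -208.]
scene counter z -1.07 bar n 500
570 12 y [-11.9  -3.9   2.1] z [230.6 236.  237.1]
585 108 y [-12.6  -4.7   2.9] z [227.  233.3 237.2]
600 57 y [-11.   -5.5  -0.7] z [228.5 232.3 234.1]
615 59 y [-11.4  -5.7  -0.4] z [229.6 232.6 234.4]
630 62 y [-11.8  -6.3  -1. ] z [229.  232.6 234.1]
645 61 y [-12.4  -6.7  -1.5] z [229.6 232.7 234.3]
660 69 y [-12.8  -7.4  -2.1] z [229.6 232.4 234.1]
675 64 y [-13.3  -7.6  -2.5] z [229.6 232.6 234. ]
690 8 y [-5.5 -3.2 -3. ] z [229.  231.7 233. ]
trivet 1296 z [11.3 13.7 15.5] [ 387. -361.] [ 563. -206.]
```

The scene view shows the trivet flat at about (150,155), lug towards (122,185). The stand's bar runs from the red ball (283,122) to the collar (272,200). The top view shows the trivet at col 411, row 266, with the lug at (428,226), and the ball at (285,200). The bar's top is at about 235 mm.

The tool can't tilt. I'll grip the lug across its width and lift along an arc, so the trivet pivots between the pads with its far edge on the counter.

Run:
```python
import numpy as np
from scipy.optimize import least_squares
for n,off in(('top',1.08),('scene',-1.07)):
    W=np.load(n+'0.npz')['W'].reshape(-1,3); W=W[~np.isnan(W[:,0])]
    t=W[(abs(W[:,0]-475)<110)&(abs(W[:,1]+290)<90)&(W[:,2]-off>10)&(W[:,2]-off<20)]
    def res(p):
        c,s=np.cos(p[2]),np.sin(p[2]); d=t[:,:2]-p[:2]; x=d@[c,s]; y=d@[-s,c]
        a=np.arange(6)*np.pi/3+np.pi/6
        ap=np.max(np.outer(x,np.cos(a))+np.outer(y,np.sin(a)),1)
        ring=np.abs(ap-62.4)-7
        lug=np.maximum(np.abs(x-94)-18,np.abs(y)-8)
        return np.maximum(np.minimum(ring,lug),0)
    best=min((least_squares(res,[475,-290,np.radians(y0)],loss='soft_l1') for y0 in(-15,-23,-30)),key=lambda f:f.cost)
    p=best.x; print(n,len(t),p[:2].round(1),np.degrees(p[2]).round(2),best.cost.round(1),'lug100',(p[:2]+100*np.array([np.cos(p[2]),np.sin(p[2])])).round(1))
```

```text
top 1478 [ 458.6 -285.9] -23.85 3.0 lug100 [ 550.1 -326.3]
scene 1298 [ 459.9 -283.4] -23.42 18.3 lug100 [ 551.6 -323.2]
```

Emit:
step_arm(targets=[{"linear":[-62,-62,0]},{"linear":[-62,-62,0]},{"linear":[-62,-62,0]},{"linear":[-45,-62,0]},{"linear":[0,-62,0]},{"linear":[0,-62,0]},{"linear":[0,-62,0]},{"linear":[0,-62,0]}])

```text
schema error: expected keys gripper, linear, twist
```

Emit:
step_arm(targets=[{"gripper":85,"twist":0,"linear":[-42,-33,0]},{"gripper":85,"twist":0,"linear":[-42,-33,0]},{"gripper":85,"twist":0,"linear":[-42,-33,0]},{"gripper":85,"twist":0,"linear":[-42,-33,0]},{"gripper":85,"twist":0,"linear":[-42,-33,0]},{"gripper":85,"twist":0,"linear":[-42,-33,0]},{"gripper":85,"twist":0,"linear":[-42,-33,0]},{"gripper":85,"twist":0,"linear":[-42,-33,0]}])

```text
t: 1.9
ee_pos: [411.8, 200.6, 231.6]
ee_rot: [180.0, 0.0, 163.4]
wrist_force: [0.1, 0.3, 0.7]
opening: 0.997
```

Emit:
step_arm(targets=[{"gripper":85,"twist":0,"linear":[-21,-52,0]},{"gripper":85,"twist":0,"linear":[-21,-52,0]},{"gripper":85,"twist":0,"linear":[-21,-52,0]},{"gripper":85,"twist":0,"linear":[-21,-52,0]},{"gripper":85,"twist":0,"linear":[-21,-52,0]},{"gripper":85,"twist":0,"linear":[-21,-52,0]},{"gripper":85,"twist":0,"linear":[-21,-52,0]},{"gripper":85,"twist":0,"linear":[-21,-52,0]}])

```text
t: 2.9
ee_pos: [453.0, -246.6, 231.5]
ee_rot: [180.0, 0.0, 163.4]
wrist_force: [0.7, -0.6, -0.1]
opening: 0.993
```

Emit:
step_arm(targets=[{"gripper":40,"twist":7,"linear":[-39,-16,0]},{"gripper":40,"twist":0,"linear":[-35,-19,30]},{"gripper":40,"twist":0,"linear":[-38,-21,35]},{"gripper":40,"twist":0,"linear":[0,0,35]},{"gripper":40,"twist":0,"linear":[0,0,30]},{"gripper":40,"twist":0,"linear":[0,0,0]}])

```text
t: 3.65
ee_pos: [534.8, -335.7, 98.5]
ee_rot: [179.9, -0.4, 156.4]
wrist_force: [0.5, -0.4, -0.6]
opening: 0.469
```

Run:
```python
from h import *
c=shot('top'); im=c['image'][150:330,340:520,::-1]; a=cv2.resize(im,None,fx=2.2,fy=2.2)
c=shot('scene'); im=c['image'][90:270,60:240,::-1]; b=cv2.resize(im,None,fx=2.2,fy=2.2)
cv2.imwrite('pics/g1.png',np.hstack([a,b])); s=r.read_state();print(s['ee_pos'].round(1),s['ee_rot'].round(1),s['opening'],s['wrist_force'].round(1))
```

```text
[ 537.  -337.2  101.8] [-180.     0.   156.4] 0.47130475703461994 [ 1.5 -0.3  0.2]
```

View pics/g1.png

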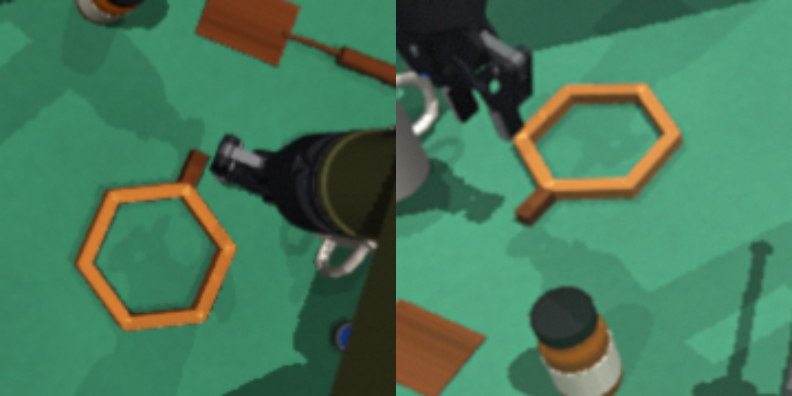

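The view shows the fingers just beside the lug (left half: lug at (192,170)). A correction of about 18 mm is left.

Emit:
step_arm(targets=[{"gripper":40,"twist":0,"linear":[-8,17,0]},{"gripper":40,"twist":0,"linear":[0,0,30]},{"gripper":40,"twist":0,"linear":[0,0,25]},{"gripper":40,"twist":0,"linear":[0,0,10]},{"gripper":40,"twist":0,"linear":[0,0,0]}])

```text
t: 4.38
ee_pos: [551.6, -324.3, 36.7]
ee_rot: [180.0, 0.0, 156.4]
wrist_force: [-0.3, 0.4, -0.4]
opening: 0.466
```

Run:
```python
from h import *
c=shot('top'); im=c['image'][180:300,360:480,::-1]; a=cv2.resize(im,None,fx=3.3,fy=3.3)
c=shot('scene'); im=c['image'][110:230,70:190,::-1]; b=cv2.resize(im,None,fx=3.3,fy=3.3)
cv2.imwrite('pics/g2.png',np.hstack([a,b])); s=r.read_state();print(s['ee_pos'].round(1),s['ee_rot'].round(1),s['opening'],s['wrist_force'].round(1))
```

```text
[ 552.  -325.    37.6] [-1.800e+02  1.000e-01  1.564e+02] 0.4695092524754358 [0.  0.2 0.5]
```

View pics/g2.png

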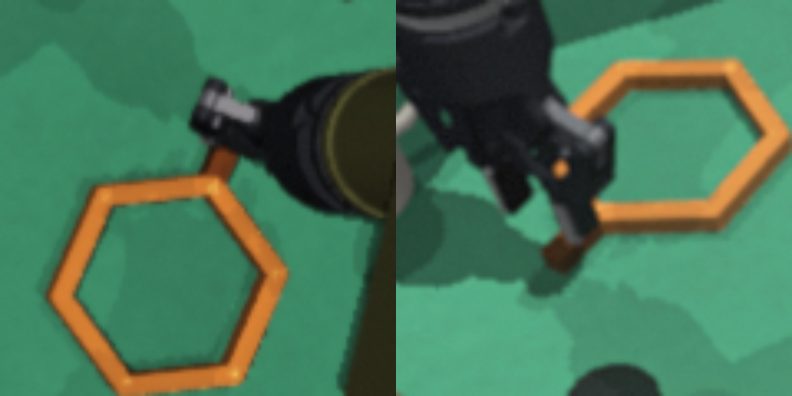

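The fingers straddle the lug. Now I'll descend and grip lightly.

Emit:
step_arm(force=20, targets=[{"gripper":40,"twist":0,"linear":[0,0,15]},{"gripper":40,"twist":0,"linear":[0,0,12]},{"gripper":40,"twist":0,"linear":[0,0,6]},{"gripper":25,"twist":0,"linear":[0,0,0]},{"gripper":5,"twist":0,"linear":[0,0,0]},{"gripper":5,"twist":0,"linear":[0,0,0]},{"gripper":5,"twist":0,"linear":[0,0,0]},{"gripper":5,"twist":0,"linear":[0,0,0]}])

```text
t: 5.48
ee_pos: [550.9, -324.7, 3.5]
ee_rot: [-180.0, 0.0, 156.4]
wrist_force: [-0.8, 0.0, -1.0]
opening: 0.179
```

Emit:
step_arm(targets=[{"gripper":5,"twist":0,"linear":[0.7,0,-15.7]},{"gripper":5,"twist":0,"linear":[2,0,-15.6]},{"gripper":5,"twist":0,"linear":[3.4,0,-15.3]},{"gripper":5,"twist":0,"linear":[4.8,0,-15]},{"gripper":5,"twist":0,"linear":[6,0,-14.5]},{"gripper":5,"twist":0,"linear":[7.2,0,-13.9]},{"gripper":5,"twist":0,"linear":[8.5,0,-13.2]},{"gripper":5,"twist":0,"linear":[9.5,0,-12.5]}])

```text
t: 6.48
ee_pos: [511.6, -307.5, 119.8]
ee_rot: [-180.0, -0.0, 156.4]
wrist_force: [0.4, 0.2, -1.8]
opening: 0.174
```

Run:
```python
from h import *
c=shot('scene'); im=c['image'][60:260,50:250,::-1]; a=cv2.resize(im,None,fx=2,fy=2)
c=shot('top'); im=c['image'][160:340,350:530,::-1]; b=cv2.resize(im,(400,400))
cv2.imwrite('pics/g3.png',np.hstack([a,b])); s=r.read_state();print(s['ee_pos'].round(1),s['opening'],s['wrist_force'].round(1),s['moment'].round(2))
```

```text
[ 511.6 -307.6  120.6] 0.1817714516299182 [ 0.1 -0.5 -2.3] [ 0.   -0.18 -0.02]
```

View pics/g3.png

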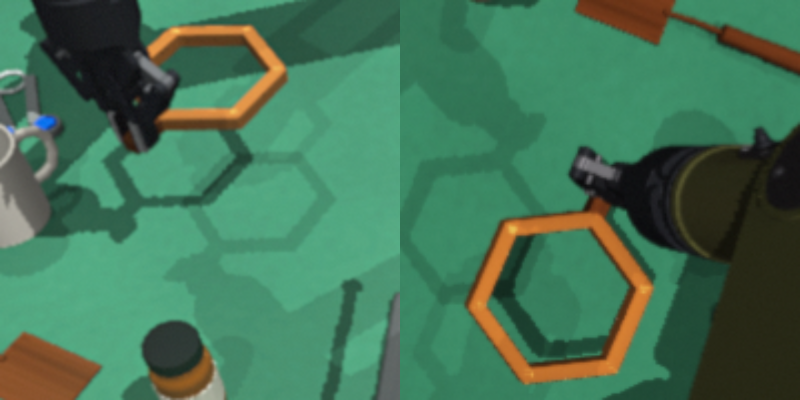

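The picture shows the trivet lifted but still horizontal. The 20 N grip holds its whole moment (0.18 Nm), so I'll ease the opening in small steps until it pivots.

Emit:
step_arm(force=20, targets=[{"gripper":14.5,"twist":0,"linear":[0,0,0]},{"gripper":15,"twist":0,"linear":[0,0,0]},{"gripper":15.2,"twist":0,"linear":[0,0,0]}])

```text
t: 6.95
ee_pos: [512.2, -307.7, 118.4]
ee_rot: [180.0, -0.1, 156.4]
wrist_force: [0.1, 0.2, -1.0]
opening: 0.178
```

```bash
cat > st.py <<'E'
from h import *
s=r.read_state();print(s['t'],s['ee_pos'].round(1),s['ee_rot'].round(1),s['opening']*85.4,s['wrist_force'].round(1),s['moment'].round(2))
E
cat > pts.py <<'E'
from h import *
# orange wood points per camera: plane tilt estimate
for cam in('scene','top'):
    c=shot(cam); W=cloud(c); hsv=cv2.cvtColor(c['image'],cv2.COLOR_RGB2HSV); s=r.read_state()
    m=(hsv[...,0]>7)&(hsv[...,0]<18)&(hsv[...,1]>140)&(hsv[...,2]>120)&~np.isnan(W[...,0])
    P=W[m]; P=P[(np.linalg.norm(P[:,:2]-s['ee_pos'][:2],axis=1)<230)&(P[:,2]<s['ee_pos'][2]+40)&(P[:,2]>5)&(abs(P[:,2]-s['ee_pos'][2])<240)]
    if len(P)<30: print(cam,'few',len(P)); continue
    m0=np.median(P,0); u,sv,vt=np.linalg.svd(P-P.mean(0),full_matrices=False)
    print(cam,len(P),'med',m0.round(1),'min',np.percentile(P,1,0).round(),'max',np.percentile(P,99,0).round(),'normal',vt[2].round(2))
E
python3 st.py; python3 pts.py
```

```text
6.95 [ 512.2 -307.7  118.4] [ 1.800e+02 -1.000e-01  1.564e+02] 15.160271214515177 [ 0.1  0.2 -1. ] [-0.04 -0.1   0.01]
scene 970 med [ 424.4 -244.2  128.6] min [ 352. -487.    8.] max [ 720. -191.  131.] normal [-0.19  0.23 -0.95]
top 1612 med [ 423.6 -270.3  131.3] min [ 352. -389.    6.] max [ 715. -195.  135.] normal [ 0.17 -0.07  0.98]
```

Emit:
step_arm(targets=[{"gripper":15.5,"twist":0,"linear":[0,0,0]},{"gripper":15.6,"twist":0,"linear":[0,0,0]}])

```text
t: 7.3
ee_pos: [512.3, -307.8, 118.9]
ee_rot: [180.0, -0.0, 156.4]
wrist_force: [0.5, 1.0, -0.8]
opening: 0.186
```

```bash
python3 st.py; python3 pts.py
```

```text
7.3 [ 512.3 -307.8  118.9] [180.   -0.  156.4] 15.858677052911 [ 0.5  1.  -0.8] [-0.07 -0.12 -0.  ]
scene 929 med [ 425.1 -246.5  127. ] min [ 353. -488.    8.] max [ 718. -191.  131.] normal [-0.19  0.23 -0.95]
top 1626 med [ 424.4 -269.4  128. ] min [ 353. -392.    6.] max [ 717. -195.  133.] normal [ 0.16 -0.06  0.99]
```

Emit:
step_arm(targets=[{"gripper":15.8,"twist":0,"linear":[0,0,0]},{"gripper":15.9,"twist":0,"linear":[0,0,0]}])

```text
t: 7.65
ee_pos: [512.3, -307.8, 119.1]
ee_rot: [-180.0, 0.0, 156.4]
wrist_force: [0.2, 0.6, 0.7]
opening: 0.184
```

```bash
python3 st.py; python3 pts.py
```

```text
7.65 [ 512.3 -307.8  119.1] [-180.     0.   156.4] 15.752596891799275 [0.2 0.6 0.7] [-0.02  0.   -0.06]
scene 865 med [ 494.5 -267.4   51.4] min [ 392. -487.    7.] max [ 719. -206.  107.] normal [ 0.17  0.35 -0.92]
top 1363 med [ 451.5 -278.7   69.5] min [ 388. -397.    6.] max [ 721. -208.  111.] normal [-0.25  0.03  0.97]
```

It pivoted about 40°, with the far corner down on the counter. I'll follow the rest of the arc with this light grip.

Emit:
step_arm(targets=[{"gripper":15.8,"twist":0,"linear":[10.6,0,-11.6]},{"gripper":15.8,"twist":0,"linear":[11.6,0,-10.6]},{"gripper":15.8,"twist":0,"linear":[12.5,0,-9.6]},{"gripper":15.8,"twist":0,"linear":[13.2,0,-8.5]},{"gripper":15.8,"twist":0,"linear":[14,0,-7.2]},{"gripper":15.8,"twist":0,"linear":[14.5,0,-6]},{"gripper":15.8,"twist":0,"linear":[15,0,-4.8]},{"gripper":15.8,"twist":0,"linear":[0,0,0]}])

```text
t: 8.75
ee_pos: [427.2, -270.5, 177.6]
ee_rot: [180.0, -0.0, 156.4]
wrist_force: [-0.3, 0.4, -2.5]
opening: 0.186
```

```bash
python3 st.py; python3 pts.py
python3 - <<'E'
from h import *
c=shot('scene'); im=c['image'][40:260,50:270,::-1]; a=cv2.resize(im,(400,400))
c=shot('top'); im=c['image'][160:340,350:530,::-1]; b=cv2.resize(im,(400,400))
cv2.imwrite('pics/g4.png',np.hstack([a,b]))
E
```

```text
8.75 [ 427.2 -270.5  177.6] [180.   -0.  156.4] 15.85945608527308 [-0.3  0.4 -2.5] [-0.01 -0.09  0.03]
scene 610 med [ 429.8 -255.9  120.2] min [ 392. -322.   15.] max [ 459. -206.  152.] normal [ 0.91 -0.4  -0.14]
top 514 med [ 437.1 -244.8  124. ] min [ 393. -312.   17.] max [ 459. -209.  150.] normal [-0.9   0.41  0.14]
```

View pics/g4.png

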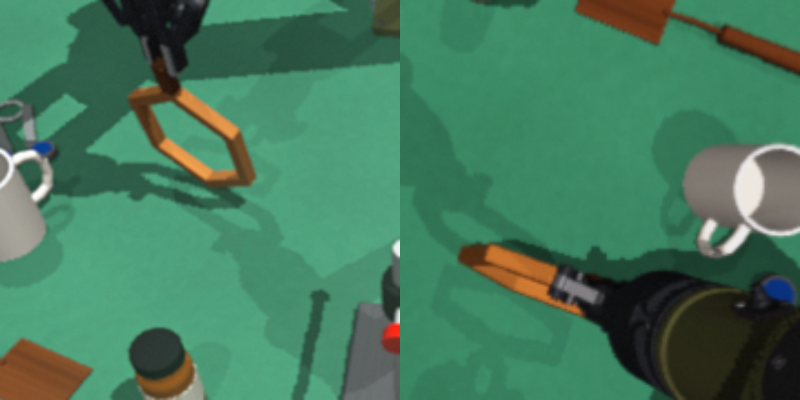

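The trivet now hangs from the lug within about 8° of vertical. Next I'll tighten the grip, lift, and turn it square to the bar.

Emit:
step_arm(force=25, targets=[{"gripper":10,"twist":0,"linear":[0,0,0]},{"gripper":10,"twist":0,"linear":[0,0,-10]},{"gripper":10,"twist":0,"linear":[0,0,-20]},{"gripper":10,"twist":-7.2,"linear":[0,0,-25]},{"gripper":10,"twist":-7.2,"linear":[0,0,-25]},{"gripper":10,"twist":-7.2,"linear":[0,0,-25]},{"gripper":10,"twist":0,"linear":[0,0,-15]},{"gripper":10,"twist":0,"linear":[0,0,0]}])

```text
t: 9.95
ee_pos: [429.1, -271.6, 298.5]
ee_rot: [-179.9, 0.1, 177.9]
wrist_force: [0.1, -0.4, -1.9]
opening: 0.174
```

Emit:
step_arm(targets=[{"gripper":10,"twist":0,"linear":[-4,25,0]},{"gripper":10,"twist":0,"linear":[-6,35,0]},{"gripper":10,"twist":0,"linear":[-6,40,0]},{"gripper":10,"twist":0,"linear":[-6,40,0]},{"gripper":10,"twist":0,"linear":[-6,40,0]},{"gripper":10,"twist":0,"linear":[-6,40,0]},{"gripper":10,"twist":0,"linear":[-6,30,0]},{"gripper":10,"twist":0,"linear":[-4,14,0]}])

```text
t: 10.95
ee_pos: [481.2, -7.5, 296.2]
ee_rot: [180.0, -0.1, 178.0]
wrist_force: [-0.2, -1.3, -1.3]
opening: 0.176
```

```bash
python3 st.py; python3 pts.py
python3 - <<'E'
from h import *
c=shot('scene'); a=cv2.resize(c['image'][60:320,150:410,::-1],(400,400))
c=shot('top'); b=cv2.resize(c['image'][90:330,200:440,::-1],(400,400))
cv2.imwrite('pics/g5.png',np.hstack([a,b]))
E
```

```text
10.95 [481.2  -7.5 296.2] [ 1.80e+02 -1.00e-01  1.78e+02] 14.988567874338596 [-0.2 -1.3 -1.3] [-0.01 -0.03  0.03]
scene 693 med [480.9   9.2 246.1] min [460. -70. 135.] max [492.  59. 272.] normal [-0.99  0.04  0.16]
top 32 med [491.1  35.4 252.6] min [486.  23. 245.] max [493.  48. 260.] normal [-0.27 -0.48 -0.84]
```

View pics/g5.png

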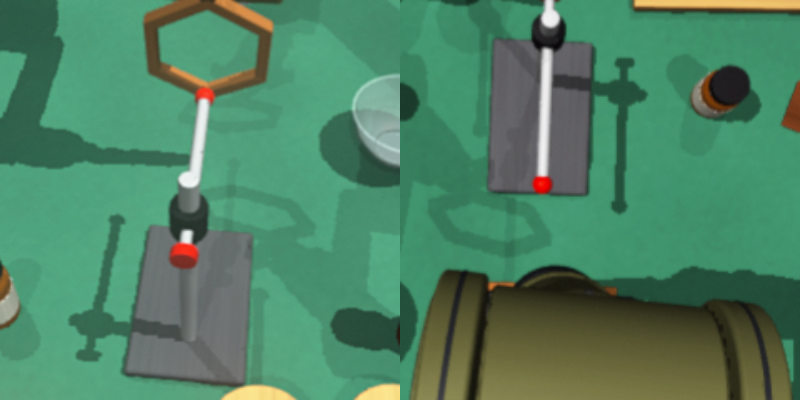

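The hexagon is square to the bar, with the ball at (205,97) in the left crop in line with the opening. I'll thread it over the ball to mid-bar.

Emit:
step_arm(targets=[{"gripper":10,"twist":0,"linear":[-10,0,0]},{"gripper":10,"twist":0,"linear":[-20,1,0]},{"gripper":10,"twist":0,"linear":[-25,1,0]},{"gripper":10,"twist":0,"linear":[-25,1,0]},{"gripper":10,"twist":0,"linear":[-25,1,0]},{"gripper":10,"twist":0,"linear":[-25,1,0]},{"gripper":10,"twist":0,"linear":[-25,0,0]},{"gripper":10,"twist":0,"linear":[-14,0,0]}])

```text
t: 12.15
ee_pos: [653.1, -10.5, 296.5]
ee_rot: [-180.0, 0.0, 177.9]
wrist_force: [-0.9, 0.8, -1.2]
opening: 0.181
```

Emit:
step_arm(targets=[{"gripper":10,"twist":0,"linear":[0,0,0]},{"gripper":10,"twist":0,"linear":[0,0,0]}])

```text
t: 12.4
ee_pos: [650.1, -9.9, 297.1]
ee_rot: [180.0, -0.1, 178.0]
wrist_force: [-0.3, -0.7, -1.4]
opening: 0.176
```

```bash
python3 st.py; python3 pts.py; python3 st.py
python3 - <<'E'
from h import *
c=shot('scene'); a=cv2.resize(c['image'][80:300,170:390,::-1],(450,450))
cv2.imwrite('pics/g6.png',a)
E
```

```text
12.4 [650.1  -9.9 297.1] [ 1.80e+02 -1.00e-01  1.78e+02] 15.0342998719591 [-0.3 -0.7 -1.4] [-0.04 -0.03  0.01]
scene 1036 med [652.1   2.9 246.2] min [ 631. -221.   67.] max [735.  58. 272.] normal [ 0.96  0.28 -0.01]
top 518 med [642.4  20.4 165.7] min [629. -76. 142.] max [658.  57. 264.] normal [-0.99  0.03  0.14]
12.5 [649.9  -9.8 297.5] [-180.   -0.  178.] 15.135561537718925 [ 0. -1. -1.] [-0.    0.02  0.  ]
```

View pics/g6.png

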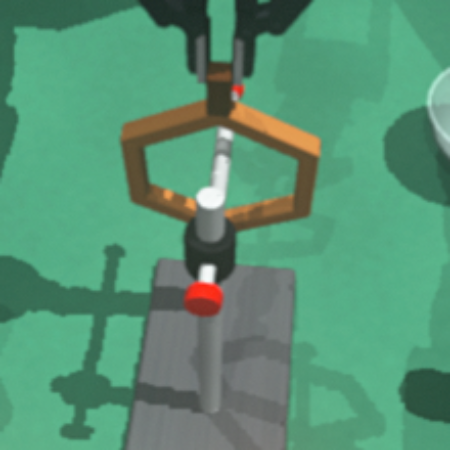

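The bar passes through the opening: collar and column in front at (210,240), ball beyond at (237,92). Now I'll lower gently.

Emit:
step_arm(targets=[{"gripper":10,"twist":0,"linear":[0,0,8]},{"gripper":10,"twist":0,"linear":[0,0,8]},{"gripper":10,"twist":0,"linear":[0,0,4]},{"gripper":10,"twist":0,"linear":[0,0,2]},{"gripper":10,"twist":0,"linear":[0,0,0]}])

```text
t: 13.18
ee_pos: [650.8, -9.7, 275.1]
ee_rot: [180.0, -0.0, 178.0]
wrist_force: [0.5, -0.4, -1.2]
opening: 0.177
```

Emit:
step_arm(targets=[{"gripper":10,"twist":0,"linear":[0,0,1]},{"gripper":10,"twist":0,"linear":[0,0,1]},{"gripper":10,"twist":0,"linear":[0,0,0]}])

```text
t: 13.55
ee_pos: [650.8, -9.8, 273.3]
ee_rot: [180.0, 0.0, 178.0]
wrist_force: [-0.1, -0.7, -1.8]
opening: 0.181
```

Emit:
step_arm(targets=[{"gripper":10,"twist":0,"linear":[0,0,1]},{"gripper":10,"twist":0,"linear":[0,0,1]},{"gripper":10,"twist":0,"linear":[0,0,0]}])

```text
t: 13.92
ee_pos: [650.9, -9.7, 271.6]
ee_rot: [180.0, 0.0, 178.0]
wrist_force: [0.4, 1.0, -0.1]
opening: 0.177
```

Emit:
step_arm(targets=[{"gripper":10,"twist":0,"linear":[0,0,0]}])

```text
t: 14.05
ee_pos: [650.9, -9.7, 271.5]
ee_rot: [180.0, 0.0, 178.0]
wrist_force: [-0.5, 0.1, 0.4]
opening: 0.179
```

Emit:
step_arm(targets=[{"gripper":10,"twist":0,"linear":[0,0,1]},{"gripper":10,"twist":0,"linear":[0,0,0]}])

```text
t: 14.3
ee_pos: [651.0, -9.8, 271.2]
ee_rot: [180.0, 0.1, 178.0]
wrist_force: [-0.8, 0.4, 4.5]
opening: 0.175
```

Emit:
step_arm(targets=[{"gripper":10,"twist":0,"linear":[0,0,1]},{"gripper":10,"twist":0,"linear":[0,0,0]}])

```text
t: 14.55
ee_pos: [651.2, -9.7, 270.9]
ee_rot: [180.0, 0.1, 178.0]
wrist_force: [-1.9, 0.7, 8.2]
opening: 0.175
```

It has made contact: the force rose to 4.5 N, then 8 N. I'll ease off 1.5 mm and check before releasing slowly.

Emit:
step_arm(targets=[{"gripper":10,"twist":0,"linear":[0,0,-1.5]},{"gripper":10,"twist":0,"linear":[0,0,0]}])

```text
t: 14.8
ee_pos: [651.0, -9.7, 271.1]
ee_rot: [180.0, 0.0, 178.0]
wrist_force: [-0.9, 0.6, 5.0]
opening: 0.177
```

```bash
python3 st.py
python3 - <<'E'
from h import *
c=shot('scene'); a=cv2.resize(c['image'][80:230,200:350,::-1],(450,450))
c=shot('top'); b=cv2.resize(c['image'][90:240,210:360,::-1],(340,450)); cv2.imwrite('pics/g7.png',np.hstack([a,b]))
E
python3 pts.py
```

```text
14.8 [651.   -9.7 271.1] [180.   0. 178.] 15.09169405797771 [-0.9  0.6  5. ] [ 0.16  0.03 -0.01]
scene 968 med [653.6   3.5 221.5] min [ 633. -221.   67.] max [735.  59. 246.] normal [ 0.96  0.28 -0.01]
top 418 med [641.2  20.  137.9] min [630. -75. 115.] max [659.  57. 238.] normal [-0.99  0.03  0.14]
```

View pics/g7.png

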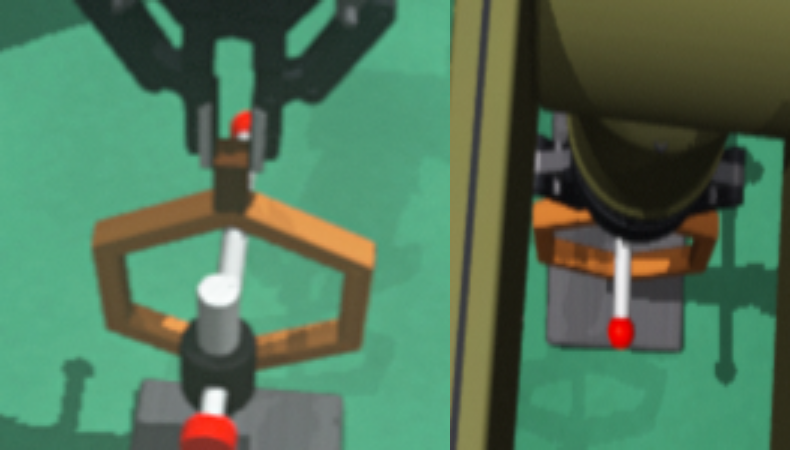

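The bar sits right in the corner under the lug, at (233,230). I'll ease off a little more, then release.

Emit:
step_arm(targets=[{"gripper":10,"twist":0,"linear":[0,0,-1]},{"gripper":15,"twist":0,"linear":[0,0,0]},{"gripper":15.9,"twist":0,"linear":[0,0,0]},{"gripper":17,"twist":0,"linear":[0,0,0]},{"gripper":20,"twist":0,"linear":[0,0,0]},{"gripper":30,"twist":0,"linear":[0,0,0]},{"gripper":40,"twist":0,"linear":[0,0,0]}])

```text
t: 15.88
ee_pos: [650.7, -9.9, 271.7]
ee_rot: [-180.0, -0.0, 178.0]
wrist_force: [-0.9, -0.3, -0.1]
opening: 0.466
```

```bash
python3 st.py; python3 pts.py
```

```text
15.875 [650.7  -9.9 271.7] [-180.   -0.  178.] 39.827147999602026 [-0.9 -0.3 -0.1] [-0.01  0.01  0.  ]
scene 878 med [656.9   8.5 217.2] min [ 647. -221.   67.] max [736.  59. 244.] normal [0.97 0.2  0.11]
top 146 med [652.1  37.9 221.7] min [647. -63. 133.] max [661.  59. 237.] normal [-1.    0.05 -0.06]
```

Released and hanging near vertical. I'll rise clear, back away, and check.

Emit:
step_arm(targets=[{"gripper":40,"twist":0,"linear":[0,0,-8]},{"gripper":40,"twist":0,"linear":[0,0,-20]},{"gripper":40,"twist":0,"linear":[0,0,-30]},{"gripper":40,"twist":0,"linear":[0,0,-30]},{"gripper":40,"twist":0,"linear":[40,0,-10]},{"gripper":40,"twist":0,"linear":[50,0,0]},{"gripper":40,"twist":0,"linear":[50,0,0]},{"gripper":40,"twist":0,"linear":[50,0,0]}])

```text
t: 16.98
ee_pos: [459.4, -3.1, 370.5]
ee_rot: [-180.0, 0.1, 178.0]
wrist_force: [-0.3, -0.1, 1.4]
opening: 0.472
```

Emit:
step_arm(targets=[{"gripper":40,"twist":0,"linear":[0,0,0]},{"gripper":40,"twist":0,"linear":[0,0,0]},{"gripper":40,"twist":0,"linear":[0,0,0]},{"gripper":40,"twist":0,"linear":[0,0,0]},{"gripper":40,"twist":0,"linear":[0,0,0]},{"gripper":40,"twist":0,"linear":[0,0,0]},{"gripper":40,"twist":0,"linear":[0,0,0]},{"gripper":40,"twist":0,"linear":[0,0,0]}])

```text
t: 17.98
ee_pos: [460.9, -3.1, 369.8]
ee_rot: [180.0, -0.0, 178.0]
wrist_force: [0.3, -0.2, -0.3]
opening: 0.47
```

```bash
python3 st.py; python3 pts.py; python3 pts.py
python3 - <<'E'
from h import *
c=shot('scene'); a=cv2.resize(c['image'][60:320,120:480,::-1],(415,300))
d=shot('top'); b=cv2.resize(d['image'][80:320,100:420,::-1],(385,300)); cv2.imwrite('pics/g8.png',np.hstack([a,b]))
for n in('bowl','jar','mill'):
    print(n,[onplane(c,p['location'],0).round(1) for p in r.place_of(n,'scene')[:1]],[onplane(d,p['location'],0).round(1) for p in r.place_of(n,'top')[:1]])
E
```

```text
17.975 [460.9  -3.1 369.8] [180.  -0. 178.] 40.119221916237436 [ 0.3 -0.2 -0.3] [ 0.01 -0.02 -0.  ]
scene 759 med [655.3   5.6 227.2] min [646. -72. 131.] max [663.  60. 283.] normal [ 1.   -0.03  0.01]
top 684 med [653.5   2.3 230.7] min [644. -75. 134.] max [662.  59. 285.] normal [-1.    0.04  0.01]
scene 761 med [655.3   5.2 227.1] min [646. -72. 130.] max [663.  59. 283.] normal [ 1.   -0.03  0.01]
top 672 med [653.3   3.9 230.4] min [644. -76. 133.] max [662.  59. 285.] normal [-1.    0.04  0.02]
bowl [array([418.8, 253.3,   0. ])] [array([425.3, 254.7,   0. ])]
jar [array([ 710.7, -233.5,    0. ])] [array([ 710.8, -230.3,    0. ])]
mill [array([712., 251.,   0.])] [array([717. , 252.8,   0. ])]
```

View pics/g8.png

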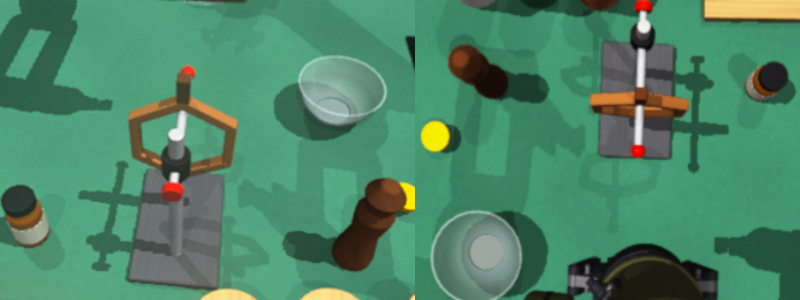

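The trivet hangs still and vertical at mid-bar with the lug up, and the gripper is clear of it. The bowl, jar and mill haven't moved.

```bash
python3 -c "
from plant import r
print(r.close_job())"
```

```text
the job is handed in; nothing more can be done
None
```

The trivet hangs freely from the corner under its lug at mid-bar, and I handed the job in at about 18 s of the 54 s.

- **Grip and turn:** I gripped the lug. At 20 N the frame stayed flat when lifted, so I eased the jaws slightly and it pivoted between the pads to hang vertically.
- **Hanging:** I threaded the frame over the ball to mid-bar and lowered it in 1 mm steps. It touched the bar at 4.5 N; one more step took the force to about 8 N, the highest reading on the stand. I eased off to 5 N, then another 1 mm, and released slowly.
- **Last checks:** Both cameras showed the frame vertical (normal within about 2° of the bar direction). It did not move between repeated looks, and the gripper was about 190 mm away. The bowl, jar and mill were where they started, within the network's scatter of about 7 mm.
- **Disagreement:** Contact came about 4 mm higher than the cameras suggested. The trivet had probably slipped a few millimetres in the light grip, or the bar is slightly higher than measured. It did not affect the result.

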